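Unlatch the blue instrument case

TASK

Unlatch the blue instrument case: take the red finger tab of the draw latch on its front, lift the lever outwards and up past its dead centre until it stands out level and its wire loop is free of the catch on the lid, then let go. Leave the grey case latched.

Things in the scene. Friction and masses are not known exactly. Their poses are not given: they have to be found in the camera images.
- blue_lever (a joint): Draw-latch lever on the blue case's front, rad: 0 latched (hanging down the front), growing as the tab swings away from the front and up; 1.26 tab level with the pivot, stop at 1.9. Up to the dead centre at 0.3 it resists with up to 5 N at the tab and falls back; past it, it moves on by itself to its open rest at about 1.35, and resists again (up to 6 N) if pushed beyond.
- blue_tab (a point): Centre of the blue case's red lever tab, to grip across its y: 24 mm wide (y), 22 long, 7 thick, both sides free. Latched, it is 32 mm above the worktop, 25 mm before the case's front, 11 mm before and 34 mm below the pivot. Its frame turns with the lever; latched: x into the case, y along the hinge line, z up.
- blue_pivot (a point): Mid-point of the lever's hinge line, fixed to the blue case: 66 mm above the worktop, 14 mm before the case's front. x into the case, y along the hinge line, z up; opening turns the lever about +y. The case is a blue box 110 deep (x), 170 wide (y), 86 high at its edges, 94 in the middle; it does not move and is turned up to 20 degrees.
- grey_lever (a joint): The same lever on the grey case, a case of the same shape and size standing beside the blue one, left or right of it: 0 latched, must stay latched.

How it is judged (in metres and radians):
At the end, for the whole second after the job is handed in: The blue case's lever stands at rest at more than 1.05 rad (tab level with the pivot, less 12 degrees, or higher), so its loop is off the catch; the grey case's lever is still latched (below 0.2 rad) (value of joint blue_lever above 1.05 rad and velocity of joint blue_lever between -0.1 and 0.1 rad/s and value of joint grey_lever below 0.2 rad); the robot touches nothing.
It fails at once if the grey case's lever is lifted towards its dead centre (value of joint grey_lever above 0.25 rad).
It also fails if it takes over 29 s, if anything falls off the work surface, if the arm or the gripper's body presses on something with over 40 N, if the wrist force passes 120 N, or if a joint passes its speed limit or range.

ROBOT

A 6-joint arm with a two-finger parallel gripper is mounted at the origin on a cart in front of the work surface, level with it; the furniture and walls round the work are solid. World frame = base frame: x ahead of the robot, y to its left, z up, the work surface at z = 0. Lengths are in mm, angles in rad, forces in N, time in s.
With the tool pointing down it reaches from about 250 to 775 mm from the base axis. Payload 4 kg.
Tool frame: the origin (TCP) lies midway between the tips of the shut fingers; the grasp point (between the pads) lies robot.grip_point_offset behind it (robot.grip_point_offset is the distance from the TCP to the grasp point, in mm); x points along the fingers, y is the direction in which the jaws open and shut, and the axes are right-handed (so a half turn about x gives the same grasp; the last joint's range is limited). The gripper opens to 94 mm and grips with 3 to 60 N. Pads are 16 mm wide; open, the fingers measure 119 mm over their backs; the gripper's body (75 mm by 177 mm) begins 78 mm behind the grasp point.
Start: joints at [-0.103, 0.087, 1.371, -0, 1.684, -0.103], TCP at [550.018, -0.007, 205.506] pointing down, gripper open.
Joint ranges: [-3.1, 3.1], [-0.76, 2.03], [0.27, 2.55], [-1.08, 4.22], [0.17, 2.65], [-2.57, 2.57]. Speed limits (rad/s): [2.79, 2.79, 3.14, 3.14, 3.14, 3.14].

INTERFACE

Orientations are given as a unit quaternion [w, x, y, z].
In Python, from workcell import robot gives the robot as it stands.
- The arm moves only by the tool drive_tool, never from a script. Its argument "motion" is a list of rows, each a list of 2 entries, a list of its own where there are three numbers: the shift along the tool's x, y, z in cm, then the turn, a rotation vector about the tool's x, y, z in rad. A call has 1 to 8 rows; each row shifts and turns the commanded pose from where the row before left it, along the tool's axes as they then stand; what a row does not reach is not made up. A row lasts 1/12 s, in which the tool goes at most 41.7 mm and 7.16 degrees, less where a joint would pass 70% of its speed; a pose out of reach is approached as far as the arm can. A call with a gripper value outside its range is refused whole. "hand" is the gripper command: -1 is fully open, 1 is shut, values between are in proportion, set as the call begins (left out, the last holds). The fingers move at their own pace and stop on an object; "force" is the grip in N (left out, the last holds). Time passes only in rows, so rows that do not move let the fingers close. It gives the time, the measured TCP pose, the force and the opening at its end, in the units of the state.
- robot.observe(): the state, without advancing time (a new reading comes with each control period).
- robot.capture(name): name is "scene" or "side" or "wrist"; returns a dict with "img" (480x640x3 uint8, blue, green, red), "fx", "fy", "cx", "cy" (pixels), "origin" and "rotation" of the camera in the world; the wrist camera has in their place "T_tool_cam" (4x4, takes a point from camera to tool coordinates, whose origin is the TCP and whose axes are the tool frame's). Camera axes: x right, y down, z forward; pixel columns grow to the right and rows downward; lengths in mm; the calibration is good to about 2 mm. A picture is of the moment at which its call begins: read the wrist's pose just before it. There is no depth.
- robot.close_job(): hands the job in, once; it reports no verdict.
Trained networks look in a picture, given as the dict that the camera call returned (one of the last four; its "shot" number tells which), for a name from the list of things; names that differ only in an ending like _2 or _b are one class to them, and where a whole thing is asked for, a point or a joint stands for the part that bears it (a point fixed in the world has none). Each returns a list of dicts, best first, with "p" (0 to 1); they miss things now and then, are a little off and sometimes report something else, mostly with a low value. They report only what shows in the picture. A call takes as long as a camera call.
- robot.search_frame(picture, name): "position" ([column, row] in pixels, amid what is visible of it).
- robot.trace(picture, name): "region" (480x640 bool, what is visible of it) and "position" ([column, row] in pixels, amid what is visible of it).
The state is a dict: "t": time; "joints": joint angles; "joint_velocities": joint speeds; "joint_torque": joint torques, N m; "tool_pos": TCP position; "tool_rot": TCP orientation; "wrist_force": force on the tool from outside, world axes, zero at the start; "moment": the same for the moment, N m; "gripper_width": opening from 0.0 (shut) to 1.0 (fully open).
Only numpy, scipy, OpenCV 4.12 (cv2) and the standard library are available. Lean on these libraries where they do the work, as an engineer would, in place of code of your own. Each camera call takes 0.05 s, during which the arm holds its last target.

## Working session

There is one attempt and no reset: what is moved stays moved. The work goes in short steps, Python scripts to look and compute and a tool call to move; the robot and the scene stay as the last step left them, time stands still between calls to the robot, and variables do not carry over. Pictures are saved under pics/ and viewed, and the job is handed in when it is done.

Besides the shell and the picture viewer there is one more tool, called after ">>>" by a JSON object that holds its "api" and its "payload", one argument or row to a line. drive_tool: Moves the arm, as the interface text tells. Its arguments: {"type":"object","properties":{"motion":{"type":"array","items":{"type":"array"}},"hand":{"type":"number"},"force":{"type":"number"}},"required":["motion"]}

```bash
ls; mkdir -p pics; python3 - <<'E'
from workcell import robot
import cv2
print(robot.observe()); print(robot.grip_point_offset)
for n in ("scene","side"):
    c=robot.capture(n); cv2.imwrite(f"pics/{n}0.png",c["img"])
    print(n,{k:v for k,v in c.items() if k!="img"})
    for t in ("blue_tab","grey_lever","blue_lever"):
        print(t,[(d["p"],d["position"]) for d in robot.search_frame(c,t)])
E
```

```text
pics
{'t': 0.0, 'joints': array([-1.03123022e-01,  8.79597481e-02,  1.37224168e+00,  1.85504142e-05,
        1.68362418e+00, -1.03094915e-01]), 'joint_velocities': array([-0.00181192,  0.0001558 ,  0.00283121, -0.00081423,  0.00010836,
       -0.00153022]), 'joint_torque': array([ 1.28542815e-03, -3.40182602e+01, -3.02423716e+01,  7.18220207e-02,
        3.29729996e-02, -1.13141955e-04]), 'tool_pos': array([5.49444527e+02, 4.67023026e-02, 2.04307988e+02]), 'tool_rot': array([ 0.49937634,  0.49951344,  0.50061002, -0.50049896]), 'wrist_force': array([ 0.75170224,  0.3650968 , -0.196646  ]), 'moment': array([ 0.00332941, -0.02793589, -0.00447281]), 'gripper_width': 1.002067699651427}
18.8
scene {'fx': 473.39232969400683, 'fy': 473.39232969400683, 'cx': 324.23545728293755, 'cy': 225.30625238680605, 'origin': array([ 120.05841913, -488.13422665,  670.54591115]), 'rotation': array([-0.3891584 ,  0.87325636, -0.2639295 ,  0.12775084]), 'shot': 1}
blue_tab [(0.67, [294.8, 197.0])]
grey_lever [(0.59, [385.8, 295.8])]
blue_lever [(0.77, [294.2, 197.4]), (0.27, [318.7, 180.6])]
side {'fx': 434.4073173731571, 'fy': 434.4073173731571, 'cx': 325.72963843987736, 'cy': 239.29199501677343, 'origin': array([  83.23904874, -614.44602895,  471.97510672]), 'rotation': array([-0.50029967,  0.82251297, -0.23087574,  0.14095763]), 'shot': 2}
blue_tab [(0.61, [305.4, 222.7])]
grey_lever [(0.57, [384.5, 281.8])]
blue_lever [(0.77, [304.3, 225.0])]
```

View pics/scene0.png

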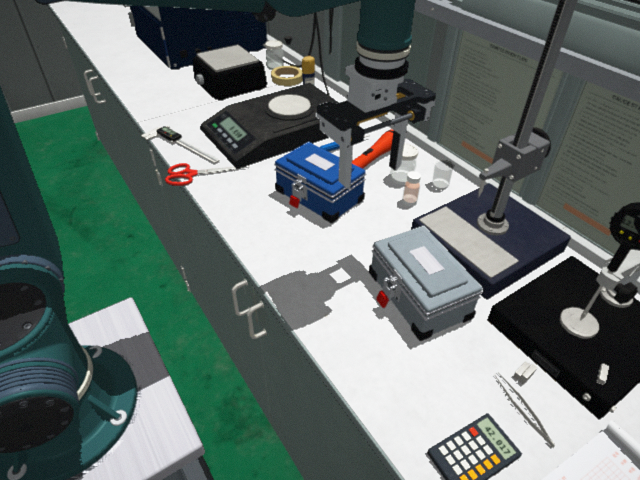

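View pics/side0.png

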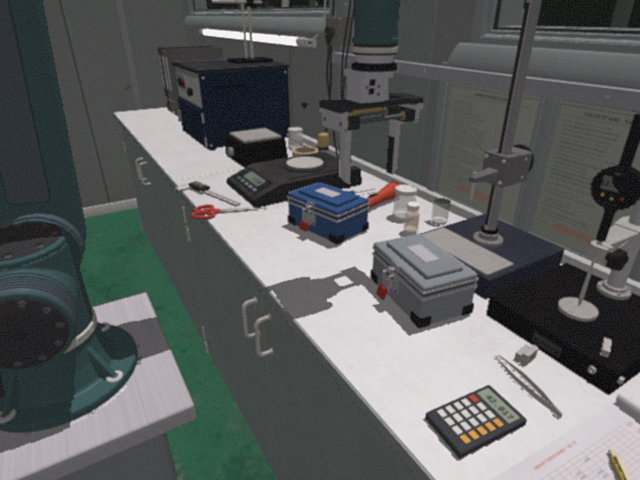

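Scene: the blue case is at about (320,180) with its red tab at (294,202). The grey case is at (425,280), its tab at (383,299), on the robot's right. Side view: blue tab at about (305,226). Next I triangulate.

```bash
cat > h.py <<'E'
import numpy as np, cv2
from scipy.spatial.transform import Rotation as R
from workcell import robot
def q2R(q): return R.from_quat(np.roll(np.asarray(q,float),-1)).as_matrix()
def cam(c,st=None):
    if "T_tool_cam" in c:
        T=np.asarray(c["T_tool_cam"]); Rt=q2R(st["tool_rot"])
        return Rt@T[:3,3]+st["tool_pos"], Rt@T[:3,:3]
    r=np.asarray(c["rotation"]); return np.asarray(c["origin"]), (q2R(r) if r.shape==(4,) else r)
def ray(c,uv,st=None):
    o,M=cam(c,st); d=M@np.array([(uv[0]-c["cx"])/c["fx"],(uv[1]-c["cy"])/c["fy"],1]); return o,d/np.linalg.norm(d)
def atz(c,uv,z,st=None):
    o,d=ray(c,uv,st); return o+d*(z-o[2])/d[2]
def proj(c,p,st=None):
    o,M=cam(c,st); q=M.T@(np.asarray(p)-o); return np.array([c["cx"]+c["fx"]*q[0]/q[2],c["cy"]+c["fy"]*q[1]/q[2]])
def tri(rs):
    A=0;b=0
    for o,d in rs:
        P=np.eye(3)-np.outer(d,d);A=A+P;b=b+P@o
    return np.linalg.solve(A,b)
def red(c):
    h=cv2.cvtColor(c["img"],cv2.COLOR_BGR2HSV)
    m=(((h[...,0]<8)|(h[...,0]>172))&(h[...,1]>150)&(h[...,2]>70)).astype(np.uint8)
    n,l,s,ce=cv2.connectedComponentsWithStats(m)
    return [(s[i].tolist(),ce[i].round(1).tolist()) for i in range(1,n) if s[i][4]>15]
E
python3 - <<'E'
from h import *
S={}
st=robot.observe()
for n in ("scene","side","wrist"):
    c=robot.capture(n);S[n]=c; print(n,red(c)); x,y=(295,190) if n=="scene" else (305,220)
    if n!="wrist": cv2.imwrite(f"pics/{n}_z.png",cv2.resize(c["img"][y-60:y+60,x-60:x+100],None,fx=5,fy=5,interpolation=cv2.INTER_CUBIC))
    else: cv2.imwrite("pics/wrist0.png",c["img"]); print(c["T_tool_cam"],c["fx"])
for n in("scene","side"):
    for s,ce in red(S[n]): print(n,ce,atz(S[n],ce,32).round(1))
E
```

```text
scene [([352, 130, 42, 38, 564], [375.7, 149.6]), ([165, 164, 32, 22, 363], [180.0, 174.8]), ([290, 195, 9, 13, 85], [293.8, 200.8]), ([377, 291, 12, 17, 122], [382.0, 298.6]), ([469, 427, 9, 9, 52], [473.1, 431.2])]
side [([369, 182, 28, 25, 302], [383.1, 194.1]), ([191, 206, 28, 13, 179], [204.3, 212.0]), ([300, 221, 8, 10, 56], [303.4, 225.2]), ([377, 284, 10, 15, 87], [381.4, 291.2]), ([470, 396, 8, 6, 31], [473.2, 398.4])]
wrist [([276, 329, 3, 10, 26], [277.1, 333.7])]
[[ 4.26285032e-04 -2.60245716e-01  9.65542327e-01 -1.79374158e+02]
 [ 9.99999057e-01 -1.14968331e-03 -7.51375433e-04  3.47673968e-02]
 [ 1.30561013e-03  9.65541737e-01  2.60244980e-01 -7.53260408e+01]
 [ 0.00000000e+00  0.00000000e+00  0.00000000e+00  1.00000000e+00]] 368.6389309216038
scene [375.7, 149.6] [797.8 265.   32. ]
scene [180.0, 174.8] [352.5 423.4  32. ]
scene [293.8, 200.8] [521.4 201.5  32. ]
scene [382.0, 298.6] [ 508.8 -112.6   32. ]
scene [473.1, 431.2] [ 465.1 -362.6   32. ]
side [383.1, 194.1] [802.8 260.3  32. ]
side [204.3, 212.0] [343.7 396.1  32. ]
side [303.4, 225.2] [519.  199.8  32. ]
side [381.4, 291.2] [ 506.2 -113.4   32. ]
side [473.2, 398.4] [ 456.3 -369.3   32. ]
```

View pics/scene_z.png

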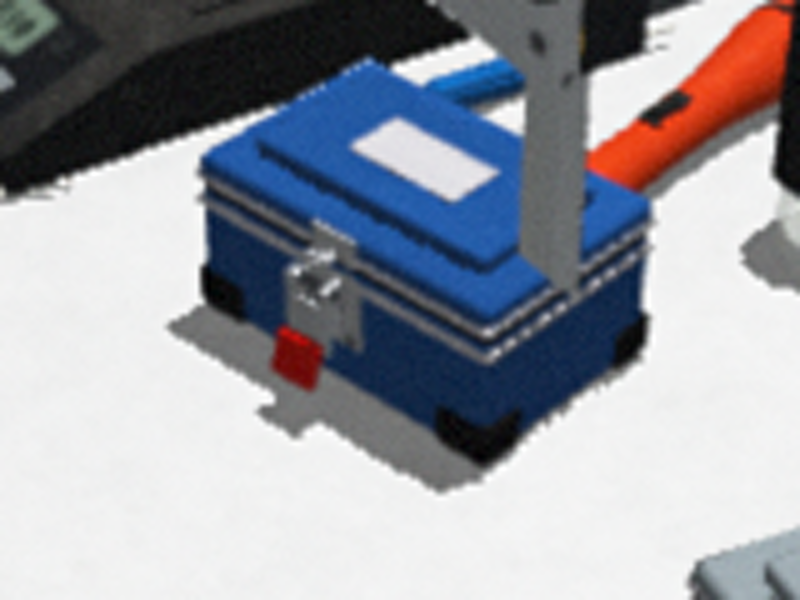

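View pics/wrist0.png

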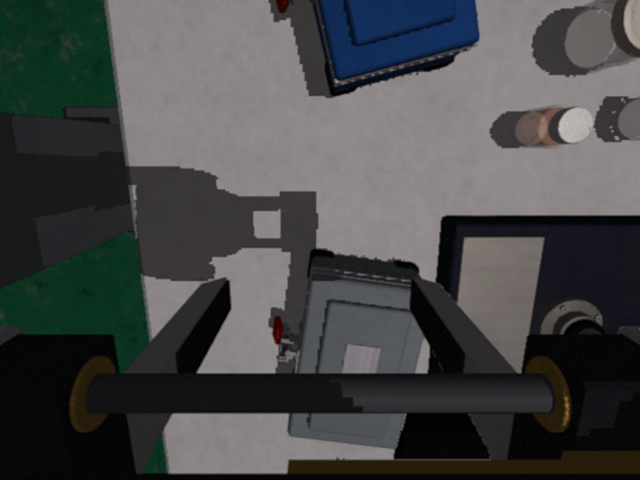

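```bash
python3 - <<'E'
from h import *
c=robot.capture("scene")
o=np.array([235,130])
P=[o+np.array(p)/5 for p in ((203,163),(485,325),(650,208),(370,60))]
W=[atz(c,p,86) for p in P]
for w in W: print(w.round(1))
d=W[0]-W[1]; print(np.hypot(*d[:2]), np.degrees(np.arctan2(-d[0],d[1])))
d=W[3]-W[2]; print(np.hypot(*d[:2]), np.degrees(np.arctan2(-d[0],d[1])))
c=robot.capture("side"); x,y=305,220
st=robot.observe();w=robot.capture("wrist")
for p in ((315,0),(333,90),(330,79),(477,41)):print(atz(w,p,86,st).round(1),atz(w,p,0,st).round(1))
print(q2R(st["tool_rot"]).round(3))
E
```

```text
[523.3 278.1  86. ]
[561.3 117.7  86. ]
[666.9 146.   86. ]
[630.  309.9  86. ]
164.91806210293896 13.329484584926059
167.9530810365403 12.663333569901335
[546.6 174.7  86. ] [545.6 203.3   0. ]
[559.9 115.   86. ] [562.7 126.4   0. ]
[557.6 122.6  86. ] [559.8 136.2   0. ]
[664.9 148.2  86. ] [698.  169.1  -0. ]
[[ 0.  1. -0.]
 [-0. -0. -1.]
 [-1.  0.  0.]]
```

View pics/side_z.png

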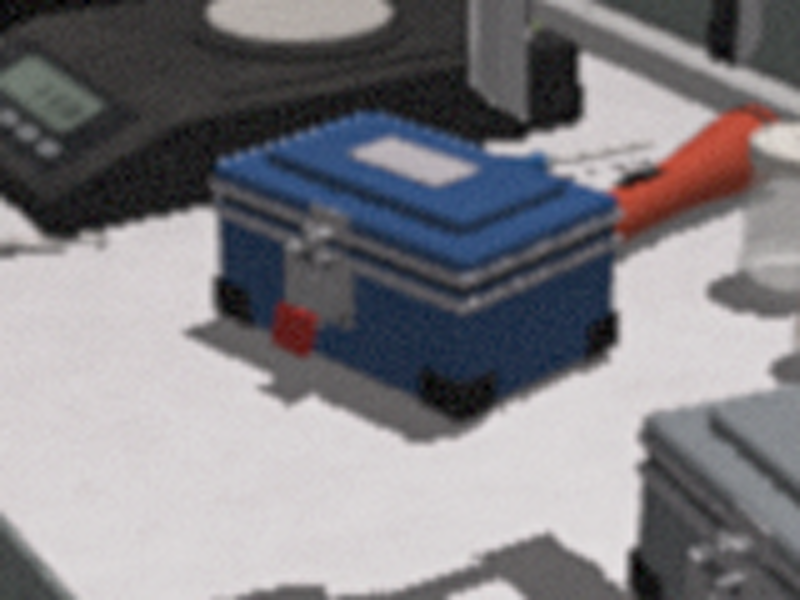

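```bash
cat >> h.py <<'E'
def orient(pitch,yaw):
    p,a=np.radians(pitch),np.radians(yaw)
    cx=np.array([np.cos(a),np.sin(a),0]); cy=np.array([-np.sin(a),np.cos(a),0])
    x=np.cos(p)*cx-np.array([0,0,np.sin(p)]); y=-cy
    return np.column_stack([x,y,np.cross(x,y)])
def rows(p0,R0,p1,R1,n):
    rv=R.from_matrix(R0.T@R1).as_rotvec()/n; dR=R.from_rotvec(rv).as_matrix()
    dw=(p1-p0)/n; Rk=R0.copy(); out=[]
    for k in range(n):
        out.append([[round(float(v),2) for v in Rk.T@dw/10],[round(float(v),3) for v in rv]]); Rk=Rk@dR
    return out
def goto(grip,pitch,yaw,n,st=None):
    st=st or robot.observe(); R1=orient(pitch,yaw); p1=np.asarray(grip)+18.8*R1[:,0]
    r=rows(st["tool_pos"],q2R(st["tool_rot"]),p1,R1,n)
    print("TCP target",p1.round(1)); 
    for i in range(0,n,8): print(r[i:i+8])
E
python3 - <<'E'
from h import *
R1=orient(50,13)
goto(np.array([520,200.5,32])-80*R1[:,0],50,13,16)
E
```

```text
TCP target [481.7 191.7  78.9]
[[[0.79, -0.43, -1.2], [0.08, 0.037, 0.029]], [[0.82, -0.54, -1.13], [0.08, 0.037, 0.029]], [[0.84, -0.66, -1.05], [0.08, 0.037, 0.029]], [[0.86, -0.76, -0.96], [0.08, 0.037, 0.029]], [[0.87, -0.86, -0.86], [0.08, 0.037, 0.029]], [[0.87, -0.95, -0.76], [0.08, 0.037, 0.029]], [[0.87, -1.03, -0.65], [0.08, 0.037, 0.029]], [[0.86, -1.11, -0.53], [0.08, 0.037, 0.029]]]
[[[0.84, -1.17, -0.41], [0.08, 0.037, 0.029]], [[0.82, -1.22, -0.28], [0.08, 0.037, 0.029]], [[0.79, -1.26, -0.15], [0.08, 0.037, 0.029]], [[0.76, -1.29, -0.02], [0.08, 0.037, 0.029]], [[0.72, -1.31, 0.11], [0.08, 0.037, 0.029]], [[0.67, -1.32, 0.24], [0.08, 0.037, 0.029]], [[0.62, -1.31, 0.37], [0.08, 0.037, 0.029]], [[0.57, -1.29, 0.5], [0.08, 0.037, 0.029]]]
```

>>> {"api": "drive_tool", "payload": {
  "motion": [
    [[0.79,-0.43,-1.2],[0.08,0.037,0.029]],
    [[0.82,-0.54,-1.13],[0.08,0.037,0.029]],
    [[0.84,-0.66,-1.05],[0.08,0.037,0.029]],
    [[0.86,-0.76,-0.96],[0.08,0.037,0.029]],
    [[0.87,-0.86,-0.86],[0.08,0.037,0.029]],
    [[0.87,-0.95,-0.76],[0.08,0.037,0.029]],
    [[0.87,-1.03,-0.65],[0.08,0.037,0.029]],
    [[0.86,-1.11,-0.53],[0.08,0.037,0.029]]
  ],
  "hand": -0.3,
  "force": 25
}}

```text
t: 1.37
tool_pos: [515.6, 96.0, 142.2]
tool_rot: [0.292, 0.753, 0.324, -0.493]
wrist_force: [-0.1, 0.4, 1.2]
gripper_width: 0.651
```

>>> {"api": "drive_tool", "payload": {
  "motion": [
    [[0.84,-1.17,-0.41],[0.08,0.037,0.029]],
    [[0.82,-1.22,-0.28],[0.08,0.037,0.029]],
    [[0.79,-1.26,-0.15],[0.08,0.037,0.029]],
    [[0.76,-1.29,-0.02],[0.08,0.037,0.029]],
    [[0.72,-1.31,0.11],[0.08,0.037,0.029]],
    [[0.67,-1.32,0.24],[0.08,0.037,0.029]],
    [[0.62,-1.31,0.37],[0.08,0.037,0.029]],
    [[0.57,-1.29,0.5],[0.08,0.037,0.029]]
  ]
}}

```text
t: 2.03
tool_pos: [481.2, 188.1, 80.5]
tool_rot: [0.056, 0.897, 0.112, -0.423]
wrist_force: [1.2, -0.9, -0.9]
gripper_width: 0.652
```

>>> {"api": "drive_tool", "payload": {
  "motion": [
    [[0,0,0],[0,0,0]],
    [[0,0,0],[0,0,0]]
  ]
}}

```text
t: 2.2
tool_pos: [481.2, 188.4, 80.5]
tool_rot: [0.059, 0.896, 0.115, -0.424]
wrist_force: [-0.9, -0.1, -0.4]
gripper_width: 0.647
```

```bash
python3 - <<'E'
from h import *
st=robot.observe();w=robot.capture("wrist");cv2.imwrite("pics/wrist1.png",w["img"])
print(st["t"],st["tool_pos"].round(1),st["joints"].round(2),q2R(st["tool_rot"]).round(3),orient(50,13).round(3),sep="\n")
print(red(w),proj(w,[520,200.5,32],st)); 
for s,ce in red(w): print(atz(w,ce,32,st))
s=robot.capture("scene");cv2.imwrite("pics/scene1.png",s["img"])
for n in ("blue_tab","blue_lever"): print([(d["p"],d["position"]) for d in robot.search_frame(w,n)])
E
```

```text
2.2
[481.2 188.4  80.5]
[ 0.27 -0.39  2.2  -0.03  0.65  1.6 ]
[[ 0.614  0.256 -0.747]
 [ 0.156 -0.967 -0.203]
 [-0.774  0.008 -0.633]]
[[ 0.626  0.225 -0.746]
 [ 0.145 -0.974 -0.172]
 [-0.766 -0.    -0.643]]
[([305, 0, 32, 57, 1400], [320.3, 30.7]), ([304, 252, 27, 6, 129], [317.0, 254.8])] [316.21231113 256.99055655]
[743.60801406 256.33155113  32.        ]
[521.71507244 200.39623457  32.        ]
[(0.92, [317.8, 250.2])]
[(0.9, [319.2, 248.9]), (0.38, [321.2, 154.8])]
```

View pics/wrist1.png

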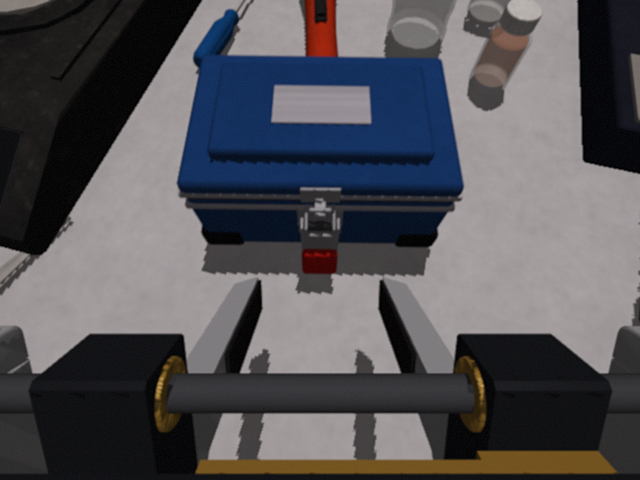

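View pics/scene1.png

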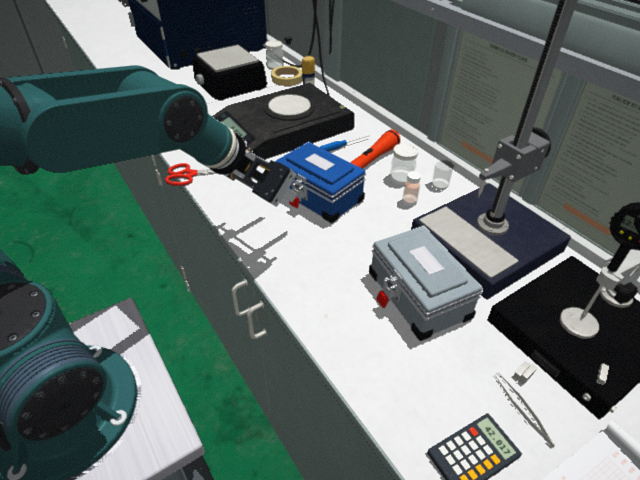

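The wrist view is well centred: red tab about (320,261), fingers symmetric around it, and the case edges are level in the picture, so the tool yaw (~14.8°) matches the case.

```bash
python3 - <<'E'
from h import *
st=robot.observe();w=robot.capture("wrist")
for p in((303,261),(320,261),(337,261)): print(atz(w,p,32,st).round(1))
for p in((181,190),(462,190)): print(atz(w,p,86,st).round(1))
a=atz(w,(181,190),86,st)-atz(w,(462,190),86,st); print(np.hypot(*a[:2]),np.degrees(np.arctan2(-a[0],a[1])))
m=w["img"][240:285,290:350]; cv2.imwrite("pics/w1z.png",cv2.resize(m,None,fx=10,fy=10))
goto([521,200.8,31],50,14.5,10)
E
```

```text
[518.4 207.5  32. ]
[521.4 196.1  32. ]
[524.3 184.7  32. ]
[523.1 280.6  86. ]
[564.8 121.7  86. ]
164.25036808263565 14.712296738590942
TCP target [532.7 203.8  16.6]
[[[0.84, -0.04, 0.02], [0.0, 0.001, -0.001]], [[0.84, -0.04, 0.02], [0.0, 0.001, -0.001]], [[0.84, -0.04, 0.02], [0.0, 0.001, -0.001]], [[0.84, -0.04, 0.02], [0.0, 0.001, -0.001]], [[0.84, -0.04, 0.02], [0.0, 0.001, -0.001]], [[0.84, -0.04, 0.02], [0.0, 0.001, -0.001]], [[0.84, -0.04, 0.02], [0.0, 0.001, -0.001]], [[0.84, -0.04, 0.03], [0.0, 0.001, -0.001]]]
[[[0.84, -0.04, 0.03], [0.0, 0.001, -0.001]], [[0.84, -0.04, 0.03], [0.0, 0.001, -0.001]]]
```

View pics/w1z.png

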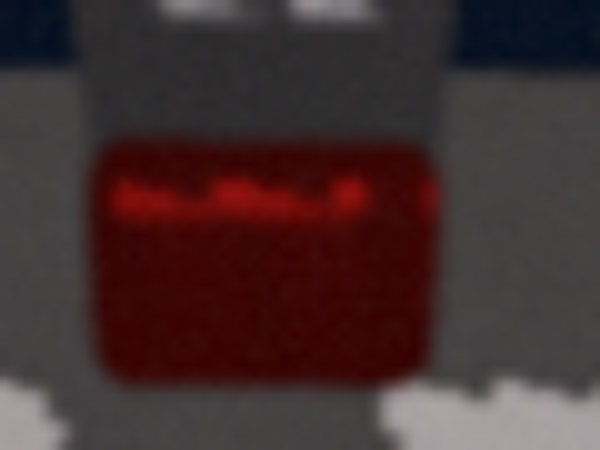

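```bash
python3 - <<'E'
from h import *
st=robot.observe();w=robot.capture("wrist")
a=np.radians(14.5);cx=np.array([np.cos(a),np.sin(a),0]);cy=np.array([-np.sin(a),np.cos(a),0])
print(atz(w,(316.6,266),33,st).round(1),(atz(w,(316.6,266),33,st)+3.5*cx).round(1))
L=atz(w,(181,190),86,st);Rr=atz(w,(462,190),86,st);m=(L+Rr)/2
print("front mid-25cx",(m-25*cx).round(1))
for t in([520,200.5,32],[518,197,32]):print(proj(w,t,st))
goto([520,198.5,31],50,14.5,10)
E
```

```text
[516.7 197.2  33. ] [520. 198.  33.]
front mid-25cx [519.5 194.7  86. ]
[313.1624513  261.00651711]
[317.3330204  264.81430916]
TCP target [531.7 201.5  16.6]
[[[0.83, -0.02, 0.03], [0.0, 0.001, -0.001]], [[0.83, -0.02, 0.03], [0.0, 0.001, -0.001]], [[0.83, -0.02, 0.03], [0.0, 0.001, -0.001]], [[0.83, -0.02, 0.03], [0.0, 0.001, -0.001]], [[0.83, -0.02, 0.03], [0.0, 0.001, -0.001]], [[0.83, -0.02, 0.03], [0.0, 0.001, -0.001]], [[0.83, -0.02, 0.03], [0.0, 0.001, -0.001]], [[0.83, -0.02, 0.03], [0.0, 0.001, -0.001]]]
[[[0.83, -0.02, 0.03], [0.0, 0.001, -0.001]], [[0.83, -0.02, 0.04], [0.0, 0.001, -0.001]]]
```

>>> {"api": "drive_tool", "payload": {
  "motion": [
    [[0.83,0,0.03],[0,0,0]],
    [[0.83,0,0.03],[0,0,0]],
    [[0.83,0,0.03],[0,0,0]],
    [[0.83,0,0.03],[0,0,0]],
    [[0.83,0,0.03],[0,0,0]],
    [[0.83,0,0.03],[0,0,0]],
    [[0.83,0,0.03],[0,0,0]],
    [[0.83,0,0.03],[0,0,0]]
  ]
}}

```text
t: 3.17
tool_pos: [521.6, 197.5, 26.9]
tool_rot: [0.057, 0.897, 0.113, -0.424]
wrist_force: [-0.3, -0.2, 0.9]
gripper_width: 0.651
```

>>> {"api": "drive_tool", "payload": {
  "motion": [
    [[0.8,0,0.03],[0,0,0]],
    [[0.7,0,0.03],[0,0,0]],
    [[0,0,0],[0,0,0]],
    [[0,0,0],[0,0,0]]
  ]
}}

```text
t: 3.5
tool_pos: [529.9, 199.6, 15.4]
tool_rot: [0.057, 0.897, 0.113, -0.425]
wrist_force: [-0.4, -0.4, -0.7]
gripper_width: 0.648
```

```bash
python3 - <<'E'
from h import *
st=robot.observe();w=robot.capture("wrist");cv2.imwrite("pics/wrist2.png",w["img"])
Rt=q2R(st["tool_rot"]);print(st["t"],st["tool_pos"].round(1),(st["tool_pos"]-18.8*Rt[:,0]).round(1),st["wrist_force"].round(1))
s=robot.capture("scene");cv2.imwrite("pics/scene2.png",cv2.resize(s["img"][130:250,220:380],None,fx=5,fy=5,interpolation=cv2.INTER_CUBIC))
E
```

```text
3.5 [529.9 199.6  15.4] [518.4 196.7  30. ] [-0.4 -0.4 -0.7]
```

View pics/wrist2.png

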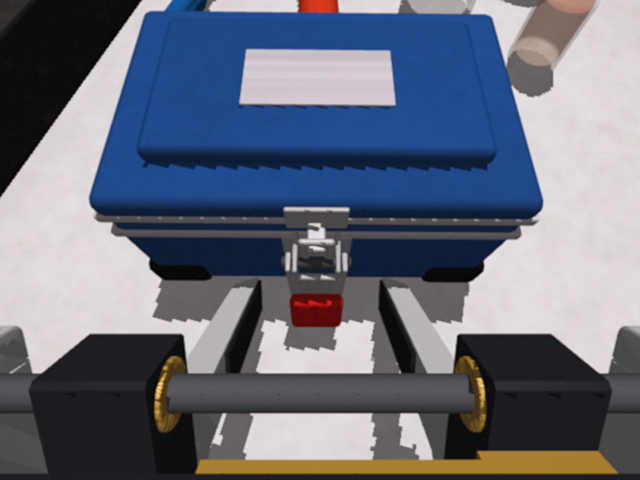

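View pics/scene2.png

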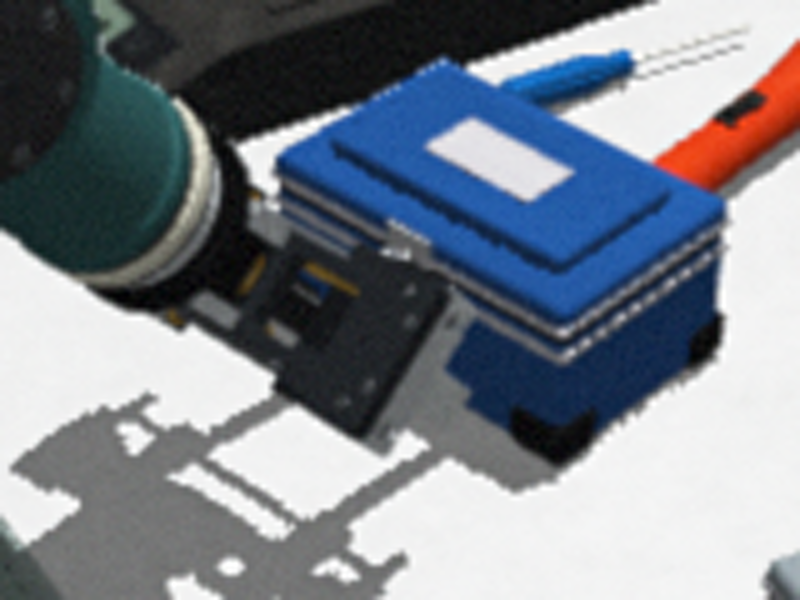

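The tab is between the fingers: tab columns 290–343, against the finger midline at 320. I'll shift about 1.5 mm along -y and 2 mm along -z, then close.

>>> {"api": "drive_tool", "payload": {
  "motion": [
    [[0,-0.15,-0.2],[0,0,0]],
    [[0,0,0],[0,0,0]]
  ]
}}

```text
t: 3.77
tool_pos: [531.8, 201.8, 18.7]
tool_rot: [0.057, 0.897, 0.113, -0.423]
wrist_force: [-0.6, -0.0, -0.4]
gripper_width: 0.652
```

>>> {"api": "drive_tool", "payload": {
  "motion": [
    [[0,0,0],[0,0,0]],
    [[0,0,0],[0,0,0]],
    [[0,0,0],[0,0,0]],
    [[0,0,0],[0,0,0]],
    [[0,0,0],[0,0,0]],
    [[0,0,0],[0,0,0]]
  ],
  "hand": 1,
  "force": 25
}}

```text
t: 4.27
tool_pos: [531.2, 201.4, 17.6]
tool_rot: [0.057, 0.897, 0.113, -0.424]
wrist_force: [-0.6, 1.2, 0.7]
gripper_width: 0.261
```

```bash
python3 - <<'E'
from h import *
st=robot.observe();w=robot.capture("wrist");cv2.imwrite("pics/wrist3.png",w["img"])
Rt=q2R(st["tool_rot"]);g=st["tool_pos"]-18.8*Rt[:,0];print(st["t"],g.round(1),st["wrist_force"].round(1),st["gripper_width"]*94)
# arc: lever turn th, tool turn a*th about +case y
yaw=14.6;a=np.radians(yaw);cx=np.array([np.cos(a),np.sin(a),0])
pc=Rt.T@np.array([-np.sin(a),np.cos(a),0])
piv=g+11*cx+np.array([0,0,34])
print("piv",piv.round(1),pc.round(2))
n=16; TH=1.25; tot=np.radians(40)
r0=-11*cx+np.array([0,0,-34]); ycase=np.array([-np.sin(a),np.cos(a),0])
p=st["tool_pos"];Rk=Rt;out=[]
for k in range(1,n+1):
    th=TH*k/n; gr=piv+R.from_rotvec(ycase*th).as_matrix()@r0
    R1=R.from_rotvec(ycase*tot*k/n).as_matrix()@Rt; p1=gr+18.8*R1[:,0]
    out.append([[round(float(v),2) for v in Rk.T@(p1-p)/10],[round(float(v),3) for v in R.from_matrix(Rk.T@R1).as_rotvec()]]); p,Rk=p1,R1
print(p.round(1))
for i in range(0,n,8):print(out[i:i+8])
E
```

```text
4.2667 [519.6 198.5  32.1] [-0.6  1.2  0.7] 24.527966260917054
piv [530.2 201.3  66.1] [-0.01 -1.   -0.  ]
[495.5 192.1  47. ]
[[[-0.24, 0.0, 0.22], [-0.0, -0.044, -0.0]], [[-0.25, 0.0, 0.22], [-0.0, -0.044, -0.0]], [[-0.25, 0.0, 0.21], [-0.0, -0.044, -0.0]], [[-0.26, 0.0, 0.2], [-0.0, -0.044, -0.0]], [[-0.26, 0.0, 0.19], [-0.0, -0.044, -0.0]], [[-0.26, 0.0, 0.18], [-0.0, -0.044, -0.0]], [[-0.27, 0.0, 0.17], [-0.0, -0.044, -0.0]], [[-0.27, 0.0, 0.16], [-0.0, -0.044, -0.0]]]
[[[-0.27, 0.0, 0.15], [-0.0, -0.044, -0.0]], [[-0.27, 0.0, 0.14], [-0.0, -0.044, -0.0]], [[-0.28, 0.0, 0.13], [-0.0, -0.044, -0.0]], [[-0.28, 0.0, 0.12], [-0.0, -0.044, -0.0]], [[-0.28, 0.0, 0.11], [-0.0, -0.044, -0.0]], [[-0.28, 0.0, 0.11], [-0.0, -0.044, -0.0]], [[-0.28, 0.0, 0.1], [-0.0, -0.044, -0.0]], [[-0.28, 0.0, 0.09], [-0.0, -0.044, -0.0]]]
```

View pics/wrist3.png

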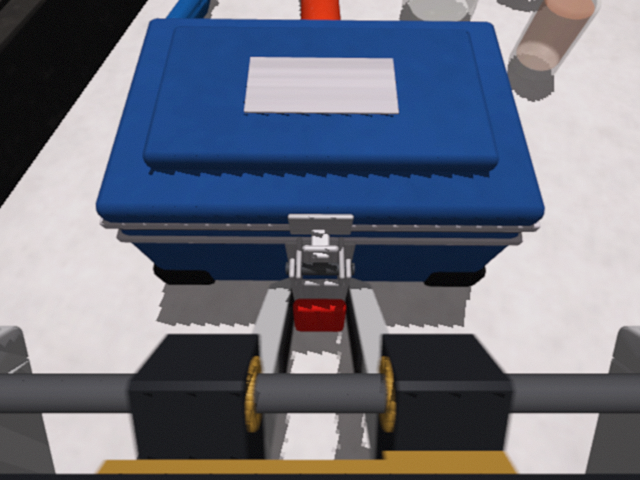

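The tab is gripped: opening 24.5 mm, grasp point (519.6, 198.5, 32.1), which matches the given 32 mm height. Next comes the first half of the arc.

>>> {"api": "drive_tool", "payload": {
  "motion": [
    [[-0.24,0,0.22],[0,-0.044,0]],
    [[-0.25,0,0.22],[0,-0.044,0]],
    [[-0.25,0,0.21],[0,-0.044,0]],
    [[-0.26,0,0.2],[0,-0.044,0]],
    [[-0.26,0,0.19],[0,-0.044,0]],
    [[-0.26,0,0.18],[0,-0.044,0]],
    [[-0.27,0,0.17],[0,-0.044,0]],
    [[-0.27,0,0.16],[0,-0.044,0]]
  ]
}}

```text
t: 4.98
tool_pos: [507.8, 195.7, 26.5]
tool_rot: [0.076, 0.808, 0.101, -0.576]
wrist_force: [1.6, 1.2, -3.3]
gripper_width: 0.25
```

```bash
python3 - <<'E'
from h import *
st=robot.observe();w=robot.capture("wrist");cv2.imwrite("pics/wrist4.png",w["img"])
Rt=q2R(st["tool_rot"]);g=st["tool_pos"]-18.8*Rt[:,0];print(st["t"],g.round(1),st["wrist_force"].round(1),st["gripper_width"]*94)
v=g-np.array([530.2,201.3,66.1]);print(np.linalg.norm(v))
E
```

```text
4.9833 [501.8 194.3  44.3] [ 1.6  1.2 -3.3] 23.4960329836311
36.470811302617776
```

View pics/wrist4.png

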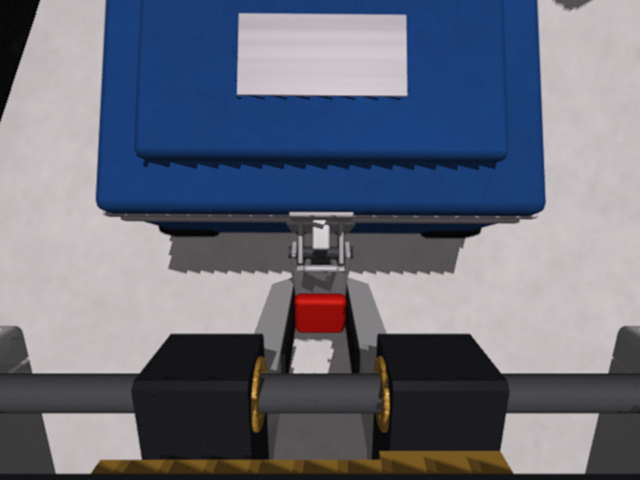

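The tab is following, still between the pads at (320,313), and the radius of 36.5 mm is right. Second half of the arc.

>>> {"api": "drive_tool", "payload": {
  "motion": [
    [[-0.27,0,0.15],[0,-0.044,0]],
    [[-0.27,0,0.14],[0,-0.044,0]],
    [[-0.28,0,0.13],[0,-0.044,0]],
    [[-0.28,0,0.12],[0,-0.044,0]],
    [[-0.28,0,0.11],[0,-0.044,0]],
    [[-0.28,0,0.11],[0,-0.044,0]],
    [[-0.28,0,0.1],[0,-0.044,0]],
    [[-0.28,0,0.09],[0,-0.044,0]]
  ]
}}

```text
t: 5.7
tool_pos: [494.6, 192.4, 45.6]
tool_rot: [-0.093, -0.694, -0.086, 0.708]
wrist_force: [1.1, 1.5, -5.9]
gripper_width: 0.254
```

>>> {"api": "drive_tool", "payload": {
  "motion": [
    [[0,0,0],[0,0,0]],
    [[0,0,0],[0,0,0]]
  ]
}}

```text
t: 5.87
tool_pos: [494.8, 192.4, 45.7]
tool_rot: [-0.093, -0.695, -0.086, 0.708]
wrist_force: [-1.5, 0.9, -2.9]
gripper_width: 0.25
```

```bash
python3 - <<'E'
from h import *
st=robot.observe();w=robot.capture("wrist");cv2.imwrite("pics/wrist5.png",w["img"])
Rt=q2R(st["tool_rot"]);g=st["tool_pos"]-18.8*Rt[:,0];print(st["t"],g.round(1),st["wrist_force"].round(1),st["gripper_width"]*94)
v=g-np.array([530.2,201.3,66.1]);print(np.linalg.norm(v))
E
```

```text
5.8667 [495.1 192.6  64.5] [-1.5  0.9 -2.9] 23.509684311076597
36.197241965749825
```

View pics/wrist5.png

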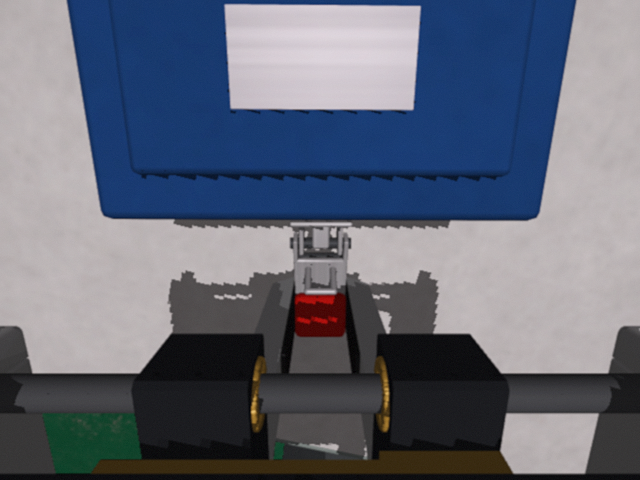

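The lever is level (grasp at z≈64.5, tab held at (320,315)). Now I open the gripper and back straight up.

>>> {"api": "drive_tool", "payload": {
  "motion": [
    [[0,0,0],[0,0,0]],
    [[0,0,0],[0,0,0]],
    [[0,0,0],[0,0,0]],
    [[0,0,0],[0,0,0]],
    [[0,0,0],[0,0,0]],
    [[0,0,0],[0,0,0]]
  ],
  "hand": -0.3
}}

```text
t: 6.42
tool_pos: [495.9, 192.4, 47.6]
tool_rot: [-0.093, -0.696, -0.086, 0.707]
wrist_force: [0.2, -0.3, 0.1]
gripper_width: 0.629
```

>>> {"api": "drive_tool", "payload": {
  "motion": [
    [[-1,0,0],[0,0,0]],
    [[-1.5,0,0],[0,0,0]],
    [[-1.5,0,0],[0,0,0]],
    [[-1.5,0,0],[0,0,0]],
    [[-1.5,0,0],[0,0,0]],
    [[-1.5,0,0],[0,0,0]],
    [[-1.5,0,0],[0,0,0]],
    [[0,0,0],[0,0,0]]
  ]
}}

```text
t: 7.08
tool_pos: [499.3, 194.1, 151.8]
tool_rot: [-0.092, -0.699, -0.087, 0.704]
wrist_force: [0.0, 1.1, 0.3]
gripper_width: 0.653
```

```bash
python3 - <<'E'
from h import *
st=robot.observe();w=robot.capture("wrist");cv2.imwrite("pics/wrist6.png",w["img"])
print(st["t"],st["tool_pos"].round(1),st["wrist_force"].round(1),st["gripper_width"]*94)
for n in ("scene","side"):
    s=robot.capture(n);cv2.imwrite(f"pics/{n}6.png",cv2.resize(s["img"][130:330,240:500],None,fx=3,fy=3,interpolation=cv2.INTER_CUBIC)); print(red(s))
    print([ (p,proj(s,p).round(1)) for p in ([495,192.5,66],[520,198,32])])
E
```

```text
7.0833 [499.3 194.1 151.8] [0.  1.1 0.3] 61.33983017720861
[([351, 130, 49, 38, 646], [378.1, 148.2]), ([165, 164, 32, 22, 363], [180.0, 174.8]), ([278, 188, 14, 10, 91], [284.7, 192.8]), ([377, 291, 11, 17, 121], [382.0, 298.6]), ([469, 427, 9, 9, 52], [473.1, 431.2])]
[([495, 192.5, 66], array([284.8, 194.6])), ([520, 198, 32], array([294.1, 201.9]))]
[([369, 182, 29, 25, 301], [383.3, 194.0]), ([191, 206, 28, 13, 178], [204.2, 212.1]), ([290, 212, 11, 7, 53], [294.3, 214.7]), ([377, 285, 10, 14, 87], [381.5, 291.2]), ([470, 396, 8, 7, 34], [473.3, 398.6])]
[([495, 192.5, 66], array([295.4, 215.2])), ([520, 198, 32], array([304.1, 225.4]))]
```

View pics/wrist6.png

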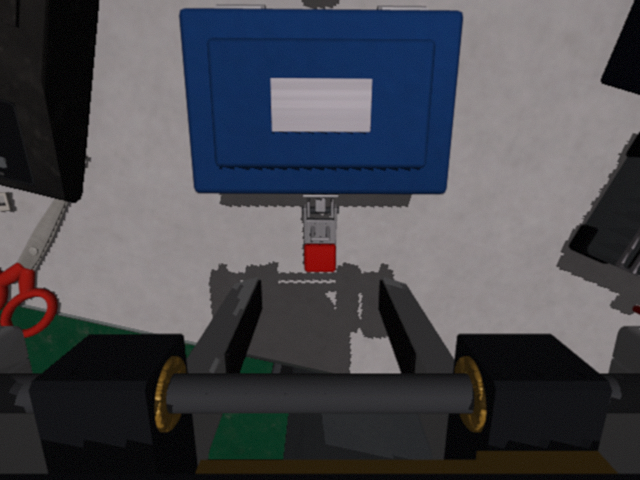

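View pics/scene6.png

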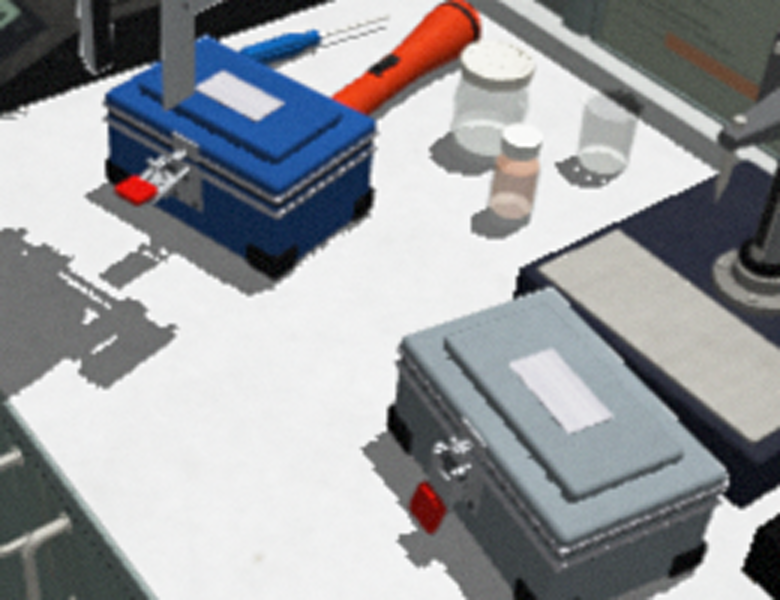

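View pics/side6.png

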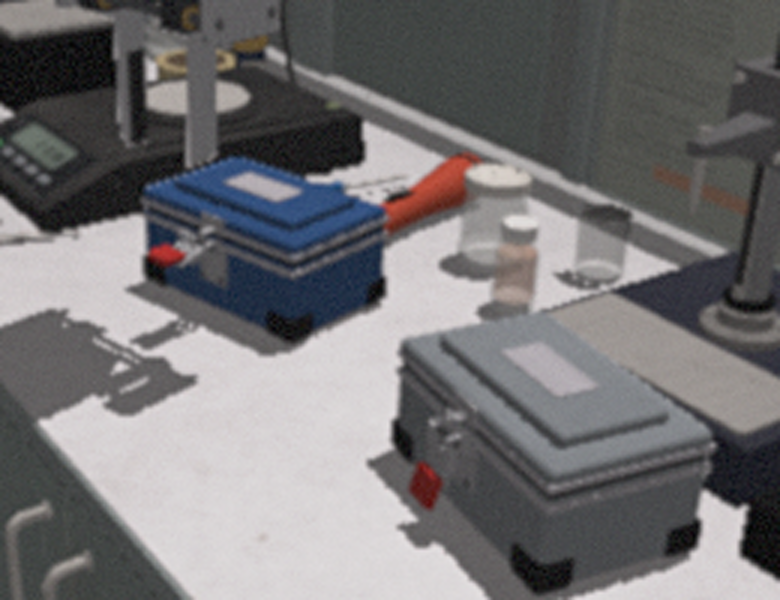

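The blue lever stands out level. Its tab is at scene (284.7,192.8) and side (294.3,214.7), within 2 px of where an open tab should project. The grey tab is unchanged at (382.0,298.6), and the gripper is clear above with no force on it. Handing in.

```bash
python3 -c "
from workcell import robot
print(robot.close_job())"
```

```text
the job is handed in; nothing more can be done
None
```

The blue case is unlatched and the grey case is still latched. I gripped the blue case's red tab across its width and swung the lever about 1.25 rad out to level. I then let go, backed straight up about 10 cm and handed the job in at about 7 s.

**Blue lever:** in both fixed cameras its tab is within 2 px of where an open, level tab should appear. It stayed out on its own after release. In the wrist view the loop looks clear of the catch, but I did not check that with a separate measurement.

**Grey lever:** its tab has not moved, at (382.0, 298.6) in the scene camera before and after.

**Robot:** the gripper is clear of everything, and the last wrist force reading was about 1 N, which is noise. The highest I saw in the readings was about 6 N.

**Disagreements:** my first estimates of the tab position (y 196–201) and the case's turn (13° against 14.7°) differed slightly. The wrist camera settled them before I gripped. The fixed cameras see only one view each of the final angle, so I estimate it at about 1.25–1.35 rad rather than having measured it exactly.

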